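# Open the tablet jar in its storage tub

## Robot

A 6-joint arm with a two-finger parallel gripper is mounted at the origin on a cart in front of the work surface, level with it; the furniture and walls round the work are solid. World frame = base frame: x ahead of the robot, y to its left, z up, the work surface at z = 0. Lengths are in m, angles in degrees, forces in N, time in s.
With the tool pointing down it reaches from about 0.3 to 0.75 m from the base axis. Payload 8.5 kg.
Tool frame: the origin (TCP) lies between the finger pads; the fingertips stand robot.finger_overhang ahead of it and the grasp point (between the pads) is the TCP (robot.finger_overhang is the distance from the TCP to the fingertips, in m); y points along the fingers, x is the direction in which the jaws open and shut, and the axes are right-handed (so a half turn about y gives the same grasp; the last joint's range is limited). The gripper opens to 85 mm and grips with 20 to 120 N. Pads are 22 mm wide; open, the fingers measure 114 mm over their backs; the gripper's body (76 mm by 85 mm) begins 54 mm behind the grasp point. The pads swing forward as they close: fully open they stand 13 mm farther back than shut.
Start: joints at [51.492, 21.807, 74.336, -0, 83.858, -12.336], TCP at [0.243, 0.494, 0.25] pointing down, gripper open.
Joint ranges: [-178.18, 178.18], [-50.72, 133.34], [12.68, 142.11], [-81.47, 261.47], [9.98, 163.14], [-165.26, 165.26]. Speed limits (degrees/s): [136.94, 136.94, 180, 180, 180, 180].

## Interface

Orientations are given as a 3x3 rotation matrix whose columns are the frame's x, y, z axes.
In Python, from workcell import robot, get_image, camera_model gives the robot as it stands. The module is installed in compiled form; this text tells all that it offers.
- The arm moves only by the shell command python3 -m pendant 'ROWS'. ROWS is JSON, a list that holds one entry, the list of rows, each a list of 5 numbers: the shift along the world's x, y, z in cm, then the turn about the world's z in rad, then the finger opening in cm, from 0 to 8.54. In form: [[[tx, ty, tz, roll, jaw], ...]]. A call has 1 to 20 rows; each row is the pose to reach, as a shift and turn from the pose commanded when the call began; what a row does not reach only later rows make up. A row lasts 1/10 s, in which the tool goes at most 50 mm and 8.59 degrees, less where a joint would pass 70% of its speed; a pose out of reach is approached as far as the arm can. A call with a gripper value outside its range is refused whole. The fingers move at their own pace and stop on an object; the grip force is fixed at half the most. Time passes only in rows, so rows that repeat a pose let the fingers close. It gives the time, the measured TCP pose, the force and the opening at its end, in the units of the state.
- robot.read_state(): the state, without advancing time (a new reading comes with each control period).
- get_image(name): name is "side" or "top" or "wrist"; returns the picture (384x512x3 uint8, blue, green, red); there is no depth.
- camera_model(name): a dict with "fx", "fy", "cx", "cy" (pixels), "position" and "attitude" of the camera in the world; the wrist camera has in their place "hand_eye" (4x4, takes a point from camera to tool coordinates, whose origin is the TCP and whose axes are the tool frame's). Camera axes: x right, y up, looking along -z (the intrinsics and any distortion apply to the point x, -y, -z); pixel columns grow to the right and rows downward; lengths in m; the calibration is good to about 2 mm. The wrist camera is an equidistant fisheye: a pixel r from the principal point sees the ray r / f radians off the axis. A picture is of the moment at which its call begins: read the wrist's pose just before it. camera_model takes no time and is no camera call.
- robot.finish_job(): hands the job in, once; it reports no verdict.
The state is a dict: "time": time; "qpos": joint angles; "dq": joint speeds; "joint_torque": joint torques, N m; "tcp_pos": TCP position; "ee_rot": TCP orientation; "wrist_force": force on the tool from outside, world axes, zero at the start; "wrist_torque": the same for the moment, N m; "gripper_width": finger opening in m.
Only numpy, scipy, OpenCV 4.12 (cv2) and the standard library are available. Lean on these libraries where they do the work, as an engineer would, in place of code of your own. Each camera call takes 0.05 s, during which the arm holds its last target.

## Task

Lift the loose wooden lid off the square white storage tub by its knob and set it down flat, knob up, on the free worktop beside the tub, then unscrew the blue cap of the glass jar that the tub braces, stopping when the thread lets go. Lift the cap straight up and finish still holding it level over the open jar, two or three centimetres clear of the mouth. The jar must stay seated in the tub, and leave the soap bar, the measuring cup and the blue thread spool alone.

Things in the scene. Friction and masses are not known exactly. Their poses are not given: they have to be found in the camera images.
- tub: square white storage tub, 156 x 156 mm (162 at the foot), 78 mm high, fixed to the worktop; origin at the centre of its underside, z up, x and y along its sides. Its grey insert (top at 55 mm) has a 68 mm square pocket in the middle, floor 10 mm above the origin, that keeps the jar from turning.
- lid_knob (a point): centre of the round dark wooden knob (28 mm across at most, 35 mm tall) of the loose square wooden lid, 156 x 156 mm, 0.28 kg; 22 mm above the lid's flat top. z up, x and y along the lid's sides. At the start the lid sits loose on the tub's rim over jar and cap, its lip 8 mm down inside the rim with 3 mm play; it must rise 50 mm to clear the cap.
- lid_foot (a point): middle of the underside of the same lid (lower edge of its lip), 73 mm below lid_knob. At height 0 when the lid stands on the worktop.
- jar_mouth (a point): centre of the jar's mouth at the glass rim, 94 mm above its base. Clear glass jar, body 66 x 66 mm, shoulder at 68 mm, round neck, 0.5 kg, loose but seated in the tub's pocket with 1 mm play. z up, x and y along its sides. A sprung rubber gasket on the rim pushes the tight cap up with about 12 N, less as it unscrews, and stands 5 mm above the rim when the cap is off.
- cap_mid (a point): centre of the blue screw cap, half-way up: round, 62 mm across, 22 mm high, ribbed, 40 g; closed top with a white disc and, at its edge, a short white mark in its +x direction; z up. Screwed on, its top is 110 mm above the worktop, above the tub's rim.
- cap_skirt (a point): centre of the cap's lower edge, 16.5 mm below the glass rim when tight. Thread: the cap's yaw relative to jar_mouth is 12 to 26 degrees at the start; turned anticlockwise seen from above (under 1 N m) it rises 2 mm, comes free at about 70 degrees and meets a stop at about 104; in between it lifts straight off. A turn of 65 degrees always frees it.
- soap_bar: pink soap bar, 48 x 75 x 20 mm, loose bystander; origin at the centre of its underside
- measuring_cup: small pale plastic measuring cup on the right half of the worktop, 63 mm across, 49 mm high, loose bystander; origin at the centre of its underside
- blue_spool: small spool of blue thread, 24 mm across, 31 mm high, standing, loose bystander; origin at the centre of its underside

How it is judged:
By the outcome, as a careful person would: the job done as asked, in the order asked, and still so for the second after the job is handed in, while the arm keeps its last pose, push and grip.
It also fails if it takes over 48 s, if anything falls off the work surface, if the arm or the gripper's body presses on something with over 40 N, if the wrist force passes 120 N, or if a joint passes its speed limit or range.

## Working session

There is one attempt and no reset: what is moved stays moved. The work goes in short steps, Python scripts to look and compute and a shell command to move; the robot and the scene stay as the last step left them, time stands still between calls to the robot, and variables do not carry over. Pictures are saved under pics/ and viewed, and the job is handed in when it is done.

```bash
mkdir -p pics; cat > h.py <<'E'
import numpy as np, cv2
from workcell import robot,get_image,camera_model
def snap(n,f):
    s=robot.read_state(); im=get_image(n); cv2.imwrite('pics/'+f+'.png',im); return s,im
E
python3 - <<'E'
from h import *
s,_=snap('top','top0'); snap('side','side0'); snap('wrist','wrist0')
print(s, robot.finger_overhang)
for n in('top','side','wrist'): print(camera_model(n))
E
```

```text
{'time': 0.0, 'qpos': array([ 5.14932684e+01,  2.18413403e+01,  7.43858142e+01, -2.10602070e-03,
        8.38569572e+01, -1.23343147e+01]), 'dq': array([ 0.05852797,  0.08183369, -0.06259889,  0.05677678,  0.04425537,
        0.0311053 ]), 'joint_torque': array([ 1.25108854e-04, -4.48469710e+01, -2.31276780e+01, -1.83353695e-04,
        4.81928175e-03, -4.55897703e-05]), 'tcp_pos': array([0.24241675, 0.49339485, 0.24970223]), 'ee_rot': array([[ 4.41069656e-01, -8.85403662e-04, -8.97472437e-01],
       [ 8.97471715e-01, -1.17153483e-03,  4.41070457e-01],
       [-1.44194562e-03, -9.99998922e-01,  2.77896278e-04]]), 'wrist_force': array([ 0.54084855, -0.04701221, -0.06807098]), 'wrist_torque': array([-0.00367444,  0.01487372,  0.04413994]), 'gripper_width': 0.08540587680812359} 0.019
{'fx': 390.5307435343445, 'fy': 390.5307435343445, 'cx': 256.6683958562253, 'cy': 191.86494379791168, 'position': array([0.48709644, 0.05266129, 1.26277125]), 'attitude': array([[-2.34718374e-02,  9.88029153e-01, -1.52471198e-01],
       [-9.99724327e-01, -2.31078370e-02,  4.15914737e-03],
       [ 5.86079247e-04,  1.52526789e-01,  9.88299163e-01]])}
{'fx': 384.9705231724215, 'fy': 384.9705231724215, 'cx': 249.19727903912184, 'cy': 190.6532773617505, 'position': array([ 0.14289959, -0.93076034,  0.60714372]), 'attitude': array([[ 0.88659347,  0.19304407, -0.42034035],
       [-0.4625312 ,  0.36192414, -0.80936754],
       [-0.00411229,  0.9120005 ,  0.41016848]])}
{'fx': 297.3186396354542, 'fy': 297.3186396354542, 'cx': 253.034429788321, 'cy': 192.5296303678099, 'hand_eye': array([[ 9.99999946e-01, -9.55859380e-05, -3.14563610e-04,
        -2.13303343e-04],
       [-2.69998731e-04,  3.07150037e-01, -9.51661065e-01,
        -1.23353597e-01],
       [ 1.87583640e-04,  9.51661098e-01,  3.07149995e-01,
         7.90882193e-02],
       [ 0.00000000e+00,  0.00000000e+00,  0.00000000e+00,
         1.00000000e+00]])}
```

View pics/top0.png

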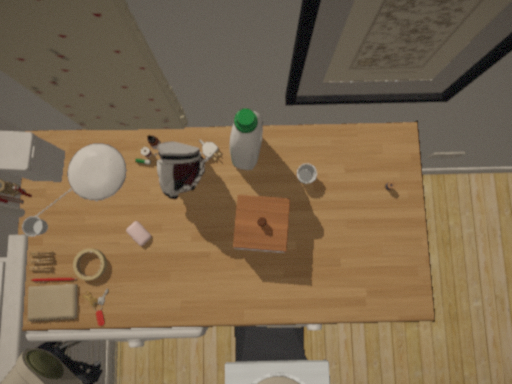

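View pics/side0.png

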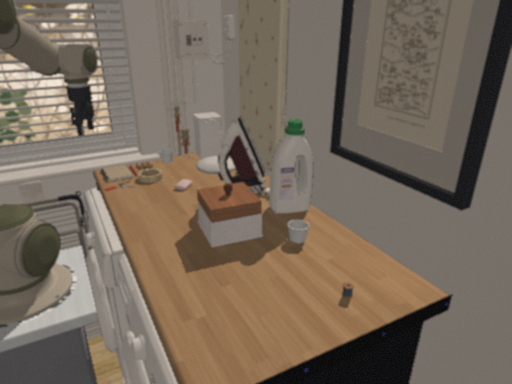

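View pics/wrist0.png

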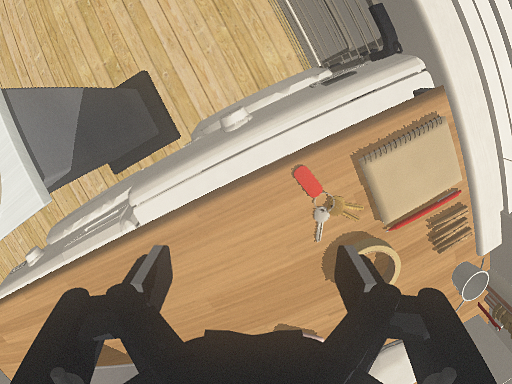

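```bash
cat >> h.py <<'E'
def ray(n,u,v,s=None):
    c=camera_model(n); 
    if n!='wrist':
        d=np.array([(u-c['cx'])/c['fx'],-(v-c['cy'])/c['fy'],-1.]); R=c['attitude'];p=c['position']
    else:
        x,y=u-c['cx'],v-c['cy'];r=np.hypot(x,y)+1e-9;t=r/c['fx']
        d=np.array([np.sin(t)*x/r,-np.sin(t)*y/r,-np.cos(t)]);H=c['hand_eye']
        R=s['ee_rot']@H[:3,:3]; p=s['tcp_pos']+s['ee_rot']@H[:3,3]
    return p,R@d
def onz(n,u,v,z,s=None):
    p,d=ray(n,u,v,s); return (p+d*(z-p[2])/d[2])
def proj(n,P,s=None):
    c=camera_model(n)
    if n!='wrist':
        q=c['attitude'].T@(np.array(P)-c['position']); return c['cx']+c['fx']*q[0]/-q[2], c['cy']-c['fy']*q[1]/-q[2]
    H=c['hand_eye'];R=s['ee_rot']@H[:3,:3];p=s['tcp_pos']+s['ee_rot']@H[:3,3]
    q=R.T@(np.array(P)-p);r=np.hypot(q[0],q[1]);t=np.arctan2(r,-q[2])
    return c['cx']+c['fx']*t*q[0]/r, c['cy']-c['fx']*t*q[1]/r
def two(n1,a,n2,b,s1=None,s2=None):
    p,d=ray(n1,*a,s1);q,e=ray(n2,*b,s2)
    t=np.linalg.lstsq(np.c_[d,-e],q-p,rcond=None)[0]; A=p+d*t[0];B=q+e*t[1]; return (A+B)/2,np.linalg.norm(A-B)
E
python3 - <<'E'
from h import *
t=cv2.imread('pics/top0.png');s=cv2.imread('pics/side0.png')
a=cv2.resize(t[180:270,220:310],None,fx=6,fy=6,interpolation=cv2.INTER_CUBIC)
cv2.imwrite('pics/z1.png',a)
b=cv2.resize(s[165:255,170:320],None,fx=5,fy=5,interpolation=cv2.INTER_CUBIC)
cv2.imwrite('pics/z2.png',b)
E
```

```text
(no output)
```

View pics/z1.png

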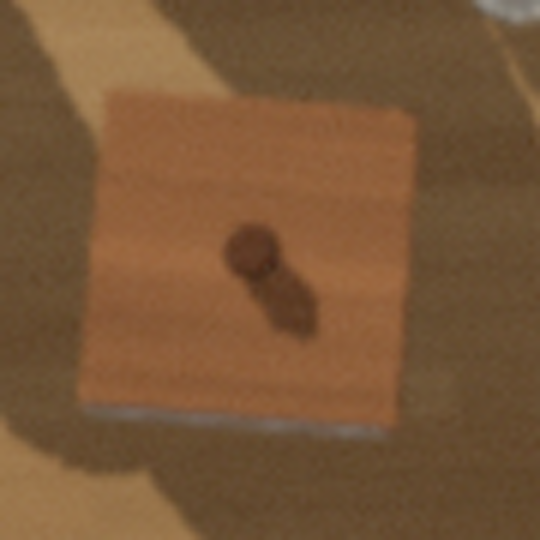

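View pics/z2.png

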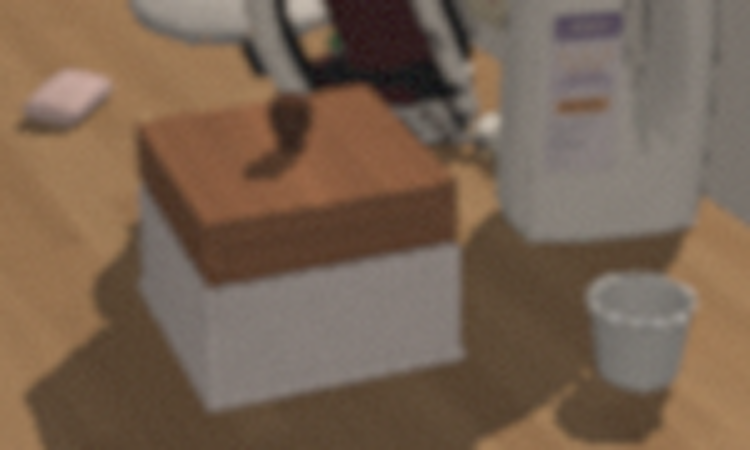

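```bash
python3 - <<'E'
from h import *
k=(220+252/6-.4,180+250/6-.4)
print(two('top',k,'side',(170+290/5-.4,165+122/5-.4)), onz('top',*k,.15))
C=[onz('top',220+u/6-.4,180+v/6-.4,.121)[:2] for u,v in[(108,90),(415,110),(395,428),(80,402)]]
C=np.array(C);print(C,C.mean(0),[np.linalg.norm(C[i]-C[i-1]) for i in range(4)])
for i in range(4):
    d=C[i]-C[i-1];print(np.degrees(np.arctan2(d[1],d[0])))
# worktop landmarks: soap, cup, spool, worktop edges
for n,p in dict(soap=(138,233),cup=(307,174),spool=(390,187),bottle=(245,140),edgeL=(200,325),edgeR=(430,318),TR=(418,125),iron=(185,190)).items(): print(n,onz('top',*p,.0))
E
```

```text
(array([0.57344682, 0.0362065 , 0.13787381]), np.float64(0.002523836150446242)) [0.5736778  0.03591709 0.15      ]
[[ 0.65638676  0.10437944]
 [ 0.64291297 -0.04642477]
 [ 0.48856569 -0.03122199]
 [ 0.50453314  0.1203268 ]] [0.57309964 0.03676487] [np.float64(0.15268870122674796), np.float64(0.15140493093327256), np.float64(0.15509419149223647), np.float64(0.1523876426736915)]
-5.995109668903507
-95.10560612337353
174.37466889873238
83.98540343861121
soap [0.55690502 0.43236324 0.        ]
cup [ 0.73758467 -0.11986217  0.        ]
spool [ 0.68782603 -0.39006991  0.        ]
bottle [0.85806331 0.08219637 0.        ]
edgeL [0.26746709 0.23324972 0.        ]
edgeR [ 0.27154605 -0.48347561  0.        ]
TR [ 0.89659075 -0.50014325  0.        ]
iron [0.69357421 0.28176691 0.        ]
```

```bash
python3 -m pendant '[[[1,-1.4,0,0,8.5],[4,-5.5,0,0,8.5],[7,-9.7,0,0,8.5],[10,-13.9,0,0,8.5],[13,-18,0,0,8.5],[16,-22.2,0,0,8.5],[19,-26.3,0,0,8.5],[22,-30.5,0,0,8.5],[25,-34.6,0,0,8.5],[28,-38.8,0,0,8.5],[30.5,-42.3,0,0,8.5],[32,-44.4,0,0,8.5],[32.8,-45.5,0,0,8.5],[33.05,-45.8,0,0,8.5],[33.05,-45.8,0,0,8.5],[33.05,-45.8,0,0,8.5]]]'
python3 - <<'E'
from h import *
s,im=snap('wrist','w1');print(s['time'],s['tcp_pos'],s['ee_rot'][:,0],s['qpos'])
print(proj('wrist',[.5735,.036,.156],s),proj('wrist',[.5735,.036,.143],s))
E
```

```text
time: 1.75
tcp_pos: [0.5724, 0.0369, 0.2505]
ee_rot: [[0.44, -0.0, -0.898], [0.898, 0.0, 0.44], [0.0, -1.0, 0.0]]
wrist_force: [-0.2, 0.5, 0.4]
gripper_width: 0.0853
1.75 [0.57242256 0.03688367 0.25052826] [4.39721453e-01 8.98134192e-01 1.31145995e-04] [-8.13816006e+00  2.41959117e+01  7.04351666e+01  1.07730418e-02
  8.53776880e+01 -7.20529195e+01]
(np.float64(252.78684813445886), np.float64(204.888622730611)) (np.float64(252.7929654470745), np.float64(199.41485460279765))
```

View pics/w1.png

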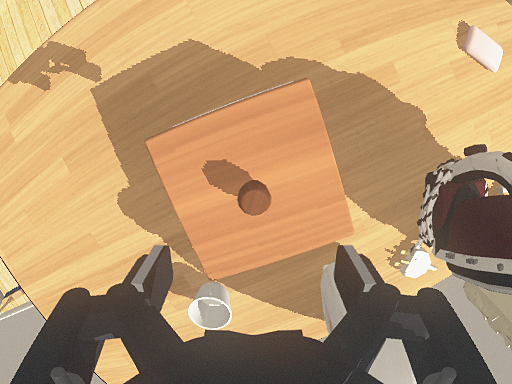

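```bash
python3 - <<'E'
from h import *
s=robot.read_state()
for z in(.143,.15): print(onz('wrist',254,198.5,z,s))
E
python3 -m pendant '[[[0,0,-1,0,8.5],[0,0,-3,0,8.5],[0,0,-5,0,8.5],[0,0,-7,0,8.5],[0,0,-8.7,0,8.5],[0,0,-9.8,0,8.5],[0,0,-10.4,0,8.5],[0,0,-10.5,0,6],[0,0,-10.5,0,4],[0,0,-10.5,0,2],[0,0,-10.5,0,1.5],[0,0,-10.5,0,1.5],[0,0,-10.5,0,1.5],[0,0,-10.5,0,1.5]]]'
```

```text
[0.57329288 0.03724924 0.143     ]
[0.57111131 0.0382862  0.15      ]
time: 3.2
tcp_pos: [0.5734, 0.0356, 0.1463]
ee_rot: [[0.441, 0.002, -0.897], [0.897, -0.0, 0.441], [0.001, -1.0, -0.002]]
wrist_force: [-1.5, 1.0, 5.1]
gripper_width: 0.025
```

```bash
python3 -m pendant '[[[0,0,0,0,1.5],[0,0,0.4,0,1.5],[0,0,1.4,0,1.5],[0,0,2.8,0,1.5],[0,0,4.4,0,1.5],[0,0,6,0,1.5],[0,0,7.4,0,1.5],[0,0,8.4,0,1.5],[0,0,8.9,0,1.5],[0,0,9,0,1.5],[0,0,9,0,1.5]]]'
python3 - <<'E'
from h import *
snap('side','s2');
E
```

```text
time: 4.3
tcp_pos: [0.5729, 0.0356, 0.2349]
ee_rot: [[0.441, -0.001, -0.897], [0.897, 0.0, 0.441], [-0.0, -1.0, 0.001]]
wrist_force: [0.5, -0.2, -2.5]
gripper_width: 0.0247
```

View pics/s2.png

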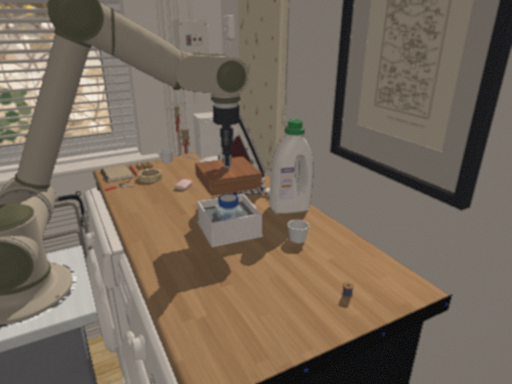

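```bash
python3 -m pendant '[[[-0.3,-1,0,0,1.5],[-0.9,-3,0,0,1.5],[-1.8,-6,0,0,1.5],[-2.7,-9,0,0,1.5],[-3.6,-12,0,0,1.5],[-4.5,-15,0,0,1.5],[-5.4,-18,-1,0,1.5],[-6.3,-21,-3,0,1.5],[-6.9,-23,-5,0,1.5],[-7.2,-24.2,-7.5,0,1.5],[-7.3,-24.6,-10,0,1.5],[-7.3,-24.6,-12.2,0,1.5],[-7.3,-24.6,-13.8,0,1.5],[-7.3,-24.6,-14.8,0,1.5],[-7.3,-24.6,-15.2,0,1.5],[-7.3,-24.6,-15.3,0,1.5],[-7.3,-24.6,-15.3,0,1.5]]]'
python3 - <<'E'
from h import *
snap('side','s3');
E
```

```text
time: 6.05
tcp_pos: [0.5003, -0.2106, 0.0829]
ee_rot: [[0.441, 0.001, -0.898], [0.898, -0.001, 0.441], [-0.0, -1.0, -0.001]]
wrist_force: [-1.2, 0.2, -2.9]
gripper_width: 0.0247
```

View pics/s3.png

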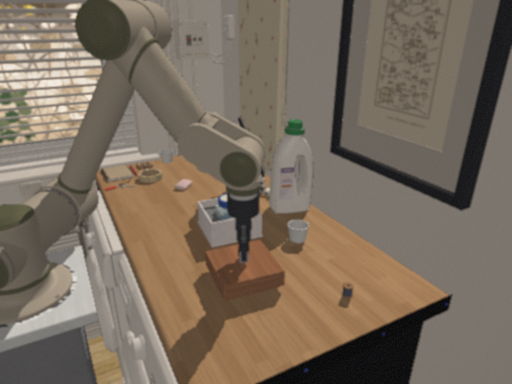

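Lid hangs just above the free worktop, clear of everything. Creep down.

```bash
python3 -m pendant '[[[0,0,-0.2,0,1.5],[0,0,-0.4,0,1.5],[0,0,-0.5,0,1.5],[0,0,-0.6,0,1.5],[0,0,-0.6,0,1.5]]]'
```

```text
time: 6.6
tcp_pos: [0.5001, -0.2104, 0.0764]
ee_rot: [[0.441, 0.0, -0.897], [0.897, -0.0, 0.441], [-0.0, -1.0, -0.0]]
wrist_force: [-0.9, 0.0, -1.8]
gripper_width: 0.025
```

```bash
python3 -m pendant '[[[0,0,-0.1,0,1.5],[0,0,-0.15,0,1.5],[0,0,-0.2,0,1.5],[0,0,-0.2,0,1.5]]]'
```

```text
time: 7.0
tcp_pos: [0.5002, -0.2105, 0.0763]
ee_rot: [[0.441, 0.001, -0.898], [0.898, -0.001, 0.441], [-0.0, -1.0, -0.002]]
wrist_force: [-6.3, 2.8, 17.3]
gripper_width: 0.0248
```

```bash
python3 -m pendant '[[[0,0,0.1,0,4],[0,0,0.1,0,7],[0,0,0.1,0,8.5],[0,0,0.1,0,8.5],[0,0,0.2,0,8.5],[0,0,1,0,8.5],[0,0,3,0,8.5],[0,0,6,0,8.5],[0,0,10,0,8.5],[0,0,14,0,8.5],[0,0,16,0,8.5],[0,0,17,0,8.5],[0,0,17,0,8.5]]]'
python3 - <<'E'
from h import *
_,im=snap('top','t4');im=im[150:320,220:380]
cv2.imwrite('pics/t4z.png',cv2.resize(im,None,fx=3.5,fy=3.5,interpolation=cv2.INTER_CUBIC))
E
```

```text
time: 8.3
tcp_pos: [0.5002, -0.2105, 0.2453]
ee_rot: [[0.441, 0.002, -0.897], [0.897, -0.001, 0.441], [-0.0, -1.0, -0.002]]
wrist_force: [-0.5, -0.1, -1.0]
gripper_width: 0.0853
```

View pics/t4z.png

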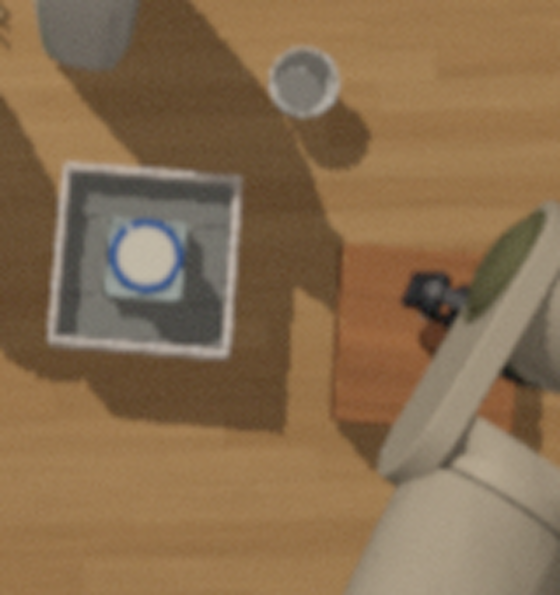

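```bash
python3 - <<'E'
from h import *
im=cv2.imread('pics/t4.png').astype(int)
b,g,r=im[...,0],im[...,1],im[...,2]
m=((b-r)>30).astype(np.uint8); m[:200]=0;m[245:]=0;m[:,:240]=0;m[:,280:]=0
c,_=cv2.findContours(m,cv2.RETR_EXTERNAL,cv2.CHAIN_APPROX_NONE);c=max(c,key=cv2.contourArea)
(u,v),rad=cv2.minEnclosingCircle(c);print(u,v,rad,m.sum())
print(onz('top',u,v,.108))
C=[onz('top',220+a/3.5-.4,150+q/3.5-.4,.078)[:2] for a,q in[(65,165),(240,177),(226,357),(50,343)]]
C=np.array(C);print(C,C.mean(0),[np.linalg.norm(C[i]-C[i-1]) for i in range(4)])
d=C[0]-C[3];print(np.degrees(np.arctan2(d[1],d[0])))
E
```

```text
261.4079895019531 222.76800537109375 10.793639183044434 125
[0.5725217  0.03596524 0.108     ]
[[ 0.65608654  0.10468339]
 [ 0.64191513 -0.04808666]
 [ 0.48673406 -0.03052893]
 [ 0.50214826  0.12005789]] [0.571721   0.03653142] [np.float64(0.15470413074652983), np.float64(0.15342593488429035), np.float64(0.15617118600286303), np.float64(0.1513736651538305)]
-5.703467517589637
```

```bash
python3 -m pendant '[[[0.3,1,0,0,8.5],[0.9,3,0,0,8.5],[2,7,0,0,8.5],[3.2,11,0,0,8.5],[4.4,15,0,0,8.5],[5.5,19,0,0,8.5],[6.5,22.2,-1,0,8.5],[7,24,-2,0,8.5],[7.2,24.6,-3,0,8.5],[7.2,24.6,-3,0,8.5],[7.2,24.6,-3,0,8.5]]]'
python3 - <<'E'
from h import *
s,im=snap('wrist','w5');print(s['time'],s['tcp_pos'],s['qpos'])
print(proj('wrist',[.5725,.036,.110],s))
E
```

```text
time: 9.45
tcp_pos: [0.5719, 0.0349, 0.2139]
ee_rot: [[0.442, -0.001, -0.897], [0.897, -0.0, 0.442], [-0.001, -1.0, 0.001]]
wrist_force: [0.1, -0.5, 1.1]
gripper_width: 0.085
9.45 [0.57187021 0.03494571 0.2139401 ] [-8.33179282e+00  2.57160018e+01  7.41463367e+01 -1.36816109e-02
  8.01993444e+01 -7.21202214e+01]
(np.float64(254.7875756379952), np.float64(199.49730271344825))
```

View pics/w5.png

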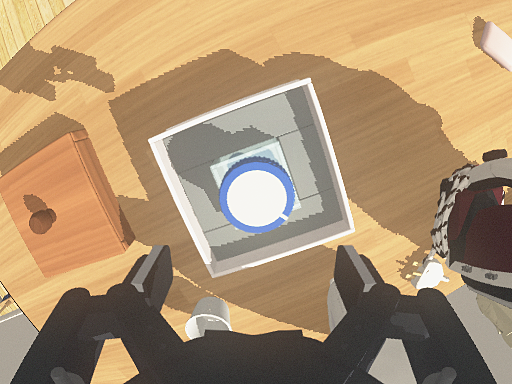

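```bash
python3 - <<'E'
from h import *
s=robot.read_state()
im=cv2.imread('pics/w5.png').astype(int)
b,g,r=im[...,0],im[...,1],im[...,2]
m=((b-r)>60).astype(np.uint8); m[:140]=0;m[250:]=0;m[:,:200]=0;m[:,310:]=0
c,_=cv2.findContours(m,cv2.RETR_EXTERNAL,cv2.CHAIN_APPROX_NONE);c=max(c,key=cv2.contourArea)
w=((im.min(2)>190)).astype(np.uint8);n,l,st,ce=cv2.connectedComponentsWithStats(w[160:240,215:300])
i=1+np.argmax(st[1:,4]);u,v=ce[i]+[215,160];print(u,v,st[i])
C=onz('wrist',u,v,.110,s);print('cap',C)
P=np.array([onz('wrist',*p[0],.110,s)[:2] for p in c]);(x,y),R=cv2.minEnclosingCircle(P.astype(np.float32));print(x,y,R)
k=onz('wrist',287,218,.110,s);print('mark',np.degrees(np.arctan2(*(k-C)[1::-1])),np.linalg.norm(k-C))
E
```

```text
256.72199478972834 198.12914030517305 [  12   10   62   57 2687]
cap [0.57255081 0.03756043 0.11      ]
0.5725667476654053 0.03806601092219353 0.031520407646894455
mark 29.062819900077866 0.030813388069555258
```

```bash
python3 - <<'E'
from h import *
im=cv2.imread('pics/w5.png')[120:260,190:330]
cv2.imwrite('pics/w5z.png',cv2.resize(im,None,fx=4.2,fy=4.2,interpolation=cv2.INTER_CUBIC))
E
```

```text
(no output)
```

View pics/w5z.png

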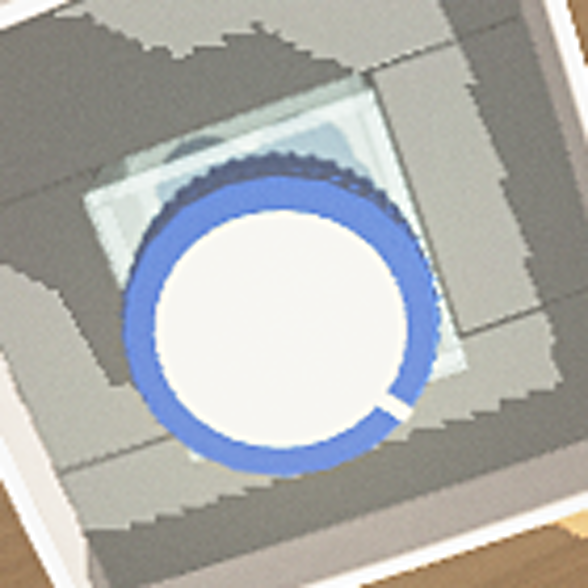

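```bash
python3 -m pendant '[[[0,0.1,-1,0,8.5],[0,0.1,-3,0,8.5],[0,0.1,-5.5,0,8.5],[0,0.1,-8,0,8.5],[0,0.1,-10,0,8.5],[0,0.1,-11,0,8.5],[0,0.1,-11.4,0,8.5],[0,0.1,-11.5,0,8.5],[0,0.1,-11.5,0,8.5]]]'
python3 - <<'E'
from h import *
snap('side','s6');s,im=snap('wrist','w6');print(s['tcp_pos'])
im=cv2.imread('pics/s6.png')[130:260,150:320]
cv2.imwrite('pics/s6z.png',cv2.resize(im,None,fx=4.5,fy=4.5,interpolation=cv2.INTER_CUBIC))
E
```

```text
time: 10.4
tcp_pos: [0.5725, 0.0365, 0.1001]
ee_rot: [[0.441, 0.001, -0.897], [0.897, -0.0, 0.441], [0.0, -1.0, -0.001]]
wrist_force: [0.5, -0.1, 0.7]
gripper_width: 0.0851
[0.5724791  0.03647489 0.10017008]
```

View pics/s6z.png

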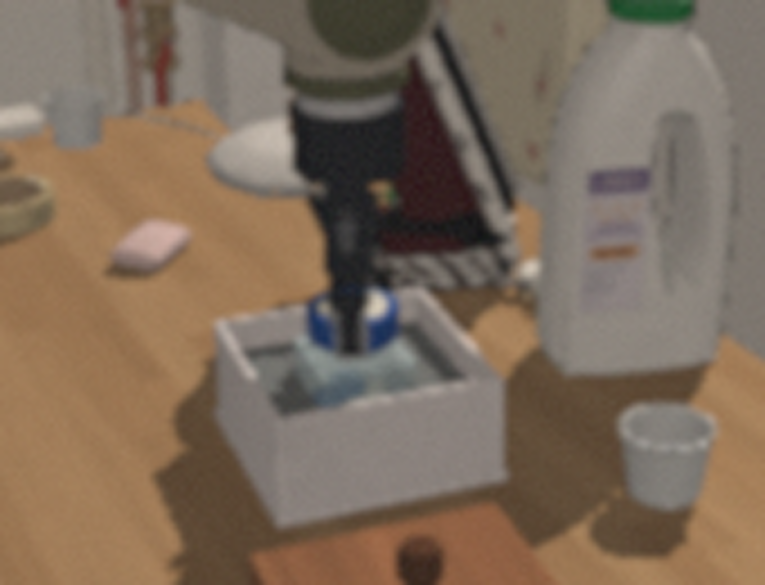

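View pics/w6.png

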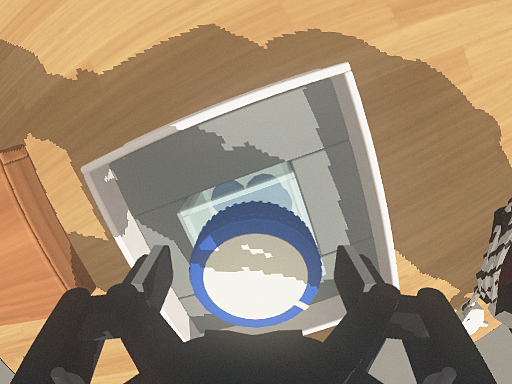

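```bash
python3 -m pendant '[[[0,0,0,0,7],[0,0,0,0,6],[0,0,0,0,5.5],[0,0,0,0,5.5],[0,0,0,0,5.5],[0,0,0,0,5.5],[0,0,0,0,5.5]]]'
```

```text
time: 11.2
tcp_pos: [0.5724, 0.0369, 0.1002]
ee_rot: [[0.441, 0.002, -0.898], [0.898, 0.0, 0.441], [0.001, -1.0, -0.001]]
wrist_force: [-0.2, 2.2, 6.1]
gripper_width: 0.061
```

```bash
python3 -m pendant '[[[0,0,0.0,0.04,5.5],[0,0,0.02,0.12,5.5],[0,0,0.04,0.2,5.5],[0,0,0.06,0.28,5.5],[0,0,0.08,0.36,5.5],[0,0,0.09,0.42,5.5],[0,0,0.1,0.45,5.5],[0,0,0.1,0.45,5.5]]]'
python3 - <<'E'
from h import *
s,im=snap('wrist','w7');print(s['wrist_force'],s['wrist_torque'])
cv2.imwrite('pics/w7z.png',cv2.resize(im[120:340,130:380],None,fx=2.5,fy=2.5))
E
```

```text
time: 12.0
tcp_pos: [0.5725, 0.0365, 0.1009]
ee_rot: [[0.007, 0.001, -1.0], [1.0, -0.0, 0.007], [-0.0, -1.0, -0.001]]
wrist_force: [0.5, -0.1, 5.0]
gripper_width: 0.0612
[ 0.46975377 -0.12272026  4.96459432] [-0.15132797 -0.13594067  0.03389643]
```

View pics/w7z.png

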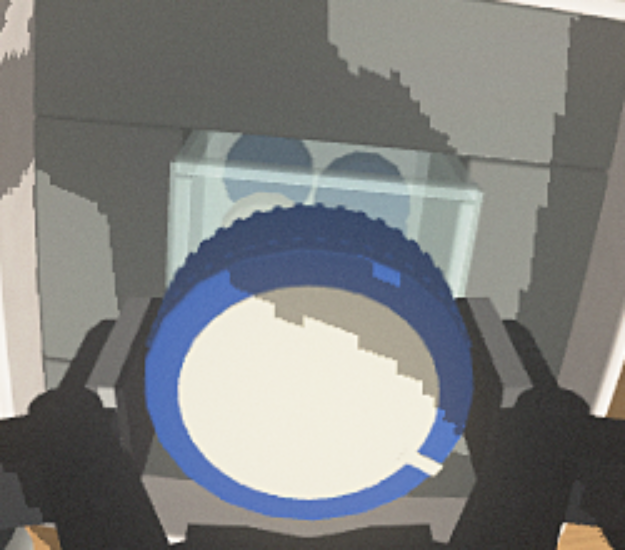

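```bash
python3 -m pendant '[[[0,0,0.0,0.04,5.5],[0,0,0.02,0.12,5.5],[0,0,0.04,0.2,5.5],[0,0,0.06,0.28,5.5],[0,0,0.08,0.36,5.5],[0,0,0.1,0.42,5.5],[0,0,0.1,0.42,5.5],[0,0,0.1,0.42,5.5]]]'
python3 - <<'E'
from h import *
s=robot.read_state();print(s['wrist_force'],s['wrist_torque'],s['qpos'])
E
```

```text
time: 12.85
tcp_pos: [0.572, 0.0367, 0.1013]
ee_rot: [[-0.399, -0.0, -0.917], [0.917, 0.0, -0.399], [0.0, -1.0, 0.0]]
wrist_force: [-0.0, 0.5, 2.5]
gripper_width: 0.0608
[-0.04372804  0.51925101  2.53536136] [-0.10850065  0.000132    0.03286647] [-8.16414361e+00  3.24641151e+01  8.29256882e+01  3.40667261e-03
  6.46161564e+01 -1.21711761e+02]
```

```bash
python3 -m pendant '[[[0,0,0.1,0,5.5],[0,0,0.2,0,5.5],[0,0,0.3,0,5.5],[0,0,0.3,0,5.5]]]'
python3 - <<'E'
from h import *
for i in range(3):
    s,im=snap('side','s8');print(s['wrist_force'],s['wrist_torque'])
E
```

```text
time: 13.25
tcp_pos: [0.572, 0.0366, 0.1042]
ee_rot: [[-0.401, -0.0, -0.916], [0.916, 0.0, -0.401], [0.0, -1.0, 0.0]]
wrist_force: [0.5, -0.0, -0.7]
gripper_width: 0.0605
[ 0.53762587 -0.03858163 -0.67437421] [ 0.03077686 -0.03324417 -0.00759034]
[ 0.0109389   0.82803494 -1.27287274] [ 0.01749174 -0.00200429  0.00299516]
[-0.14955918  0.24349103 -0.37890918] [0.03038909 0.00371893 0.01322189]
```

```bash
python3 -m pendant '[[[0,0,0.3,0,5.5],[0,0,0.8,0,5.5],[0,0,1.4,0,5.5],[0,0,2,0,5.5],[0,0,2.6,0,5.5],[0,0,3.2,0,5.5],[0,0,3.6,0,5.5],[0,0,3.8,0,5.5],[0,0,3.9,0,5.5],[0,0,3.9,0,5.5],[0,0,3.9,0,5.5]]]'
python3 - <<'E'
from h import *
s,im=snap('side','s9');snap('wrist','w9');print(s['wrist_force'])
cv2.imwrite('pics/s9z.png',cv2.resize(im[130:260,150:320],None,fx=4.5,fy=4.5,interpolation=cv2.INTER_CUBIC))
print(proj('side',[.5725,.037,.109]),proj('side',[.5725,.037,.104]),proj('side',[.5725,.037,.131]),proj('side',[.5725,.037,.153]))
E
```

```text
time: 14.5
tcp_pos: [0.572, 0.0366, 0.1431]
ee_rot: [[-0.402, -0.0, -0.916], [0.916, 0.0, -0.402], [0.0, -1.0, 0.0]]
wrist_force: [0.6, -0.4, 0.5]
gripper_width: 0.0607
[ 0.59554894 -0.37365863  0.4844225 ]
(np.float64(227.87879992469001), np.float64(197.61323778336433)) (np.float64(227.92292506764096), np.float64(199.1011494596269)) (np.float64(227.68279437771224), np.float64(191.00387807466834)) (np.float64(227.48371317805945), np.float64(184.29080653137393))
```

View pics/s9z.png

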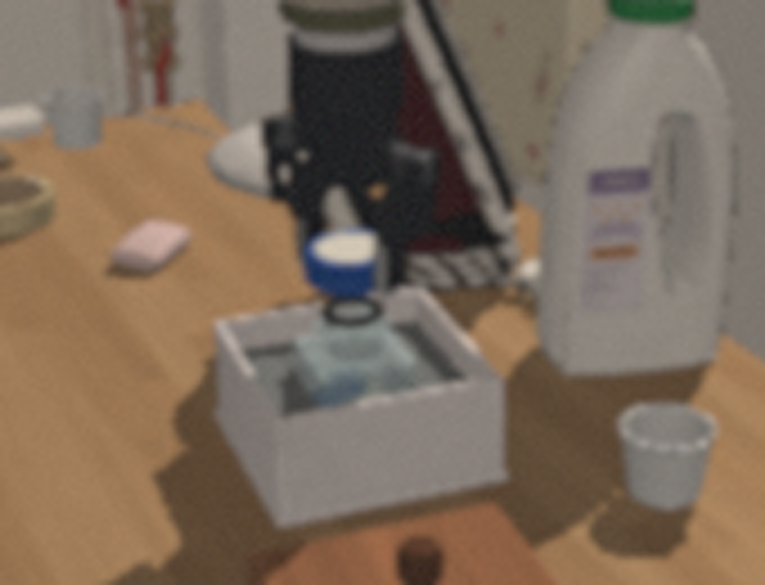

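View pics/w9.png

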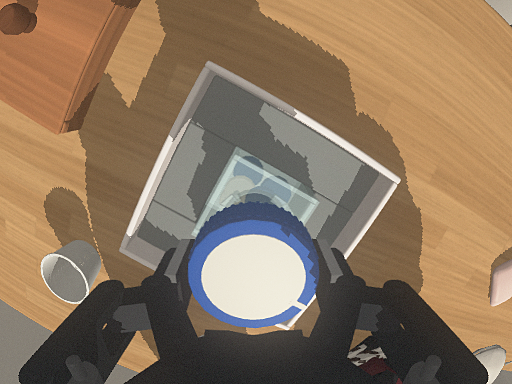

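View pics/s9.png

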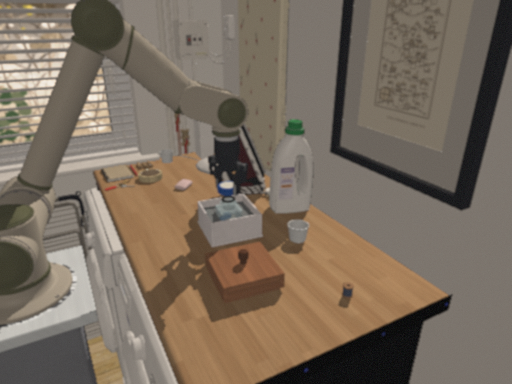

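The lid lies flat with its knob up at (243,257). The cap is held over the open jar at (227,188), and the soap bar, measuring cup and spool are where they started.

```bash
python3 -c "
from workcell import robot
print(robot.finish_job())"
```

```text
the job is handed in; nothing more can be done
None
```

The job is done and handed in at about 14.6 s of the 48 s allowed. The lid is off, flat and knob up, on the worktop to the right of the tub. The blue cap is unscrewed and held level above the open jar.

- **Unscrewing:** I turned the cap about 50° anticlockwise, then tested it with a 3 mm lift. The wrist force went to about -0.7 N, little more than the cap's own weight, so the thread had let go.
- **Final pose:** By the commanded height, the cap's lower edge is about 27 mm above the glass rim, or about 22 mm above the gasket. The side view agrees with that height to within about 1 pixel, roughly 3 mm.
- **Rest of the scene:** The last side picture shows the jar seated, the lid flat, and the soap bar, measuring cup and spool where they started. No force reading I took passed 20 N.

**One disagreement:** I measured the cap's mark at about 34° from the jar's axis at the start, while the task gave 12 to 26°. I could not explain the difference, so I turned 50° instead of 65° to stay clear of the stop, and tested the lift before raising the cap.

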